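Seat the mould in the corner stop and swing the keeper over it

ROBOT

A 7-joint arm with a two-finger parallel gripper is mounted at the origin on the work surface. World frame = base frame: x ahead of the robot, y to its left, z up, the work surface at z = 0. Lengths are in m, angles in rad, forces in N, time in s.
With the tool pointing down it reaches from about 0.4 to 0.85 m from the base axis. Payload 10.4 kg.
Tool frame: the origin (TCP) lies between the finger pads; the fingertips stand 14 mm ahead of it and the grasp point (between the pads) lies 5 mm behind it; z points along the fingers, y is the line along which they close (so a half turn about z gives the same grasp; the last joint's range is limited). The gripper opens to 87 mm and grips with 3 to 60 N. Pads are 19 mm wide; open, the fingers measure 117 mm over their backs; the gripper's body (75 mm by 190 mm) begins 51 mm behind the grasp point.
Start: joints at [-1.303, 0.332, -0.065, 1.46, 0.022, 1.35, -0.088], TCP at [0.179, 0.599, 0.237] pointing down, gripper open.
Joint ranges: [-2.6, 2.6], [-0.5, 2.12], [-1.47, 1.34], [0.16, 2.42], [-1.27, 4.41], [0.06, 2.06], [-2.6, 2.6]. Speed limits (rad/s): [2.22, 2.22, 2.79, 2.79, 3.14, 3.14, 3.14].

INTERFACE

Orientations are given as a unit quaternion [x, y, z, w].
In Python, from bench import * gives the robot as it stands.
- The arm moves only by the tool drive_tool, never from a script. Its argument "deltas" is a list of rows, each a list of 7 numbers: the turn, a rotation vector about the tool's x, y, z in degrees, then the shift along the tool's x, y, z in m, then the closure, from -1 (fully open) to 1 (shut). A call has 1 to 12 rows; each row is the pose to reach, as a shift and turn from the pose commanded when the call began, along the tool's axes at that moment; what a row does not reach only later rows make up. A row lasts 1/10 s, in which the tool goes at most 50 mm and 8.59 degrees, less where a joint would pass 70% of its speed; a pose out of reach is approached as far as the arm can. A call with a gripper value outside its range is refused whole. The fingers move at their own pace and stop on an object; "squeeze" is the grip in N (left out, the last holds). Time passes only in rows, so rows that repeat a pose let the fingers close. It gives the time, the measured TCP pose, the force and the opening at its end, in the units of the state.
- read_state(): the state, without advancing time (a new reading comes with each control period).
- camera(name): name is "scene" or "top"; returns (picture, depth): 420x560x3 uint8, red, green, blue; 420x560 float32, m along the optical axis (not along the pixel's ray), 0 where there is no reading.
- camera_params(name): a dict with "K" (3x3 intrinsics, pixels), "R" (3x3) and "t" (3): a world point X has camera coordinates R X + t. Camera axes: x right, y down, z forward; pixel columns grow to the right and rows downward; lengths in m; the calibration is good to about 2 mm. A picture is of the moment at which its call begins. camera_params takes no time and is no camera call.
- close_job(): hands the job in, once; it reports no verdict.
Trained networks look in the newest picture that a camera, given by its name, has taken for a name from the list of things; names that differ only in an ending like _2 or _b are one class to them, and where a whole thing is asked for, a point or a joint stands for the part that bears it (a point fixed in the world has none). Each returns a list of dicts, best first, with "score" (0 to 1); they miss things now and then, are a little off and sometimes report something else, mostly with a low value. They report only what shows in the picture. A call takes as long as a camera call. They do not tell look-alikes from the thing itself.
- outline_of(label, camera): "pixels" (420x560 bool, what is visible of it) and "location" ([column, row] as shares, 0 to 1, of the picture: columns of its width, rows of its height, amid what is visible of it).
- tip_of(label, camera): "location" ([column, row] as shares, 0 to 1, of the picture: columns of its width, rows of its height: a listed point, or the origin of a listed thing).
The state is a dict: "time": time; "joint_positions": joint angles; "joint_vel": joint speeds; "joint_torque": joint torques, N m; "ee_pos": TCP position; "eef_rot": TCP orientation; "ft_force": force on the tool from outside, world axes, zero at the start; "torque": the same for the moment, N m; "width": finger opening in m.
Only numpy, scipy, OpenCV 4.12 (cv2) and the standard library are available. Lean on these libraries where they do the work, as an engineer would, in place of code of your own. Each camera call takes 0.05 s, during which the arm holds its last target. There are 200 camera calls.

TASK

Push the green-lidded steel mould along the bench until it sits square and flush in the corner stop, its long side against the long back rail and its end against the short side rail. Then push the red knob so that the yellow keeper bar swings over the lid as far as it goes, leaving the mould seated. Only push: do not lift or tip the mould, and leave everything else on the bench where it is.

Things in the scene. Friction and masses are not known exactly. Their poses are not given: they have to be found in the camera images.
- mould: the mould to push: closed steel box with a flat GREEN lid, 110 mm along its own x, 170 mm along its own y, 70 mm tall, plain vertical sides, 0.5 to 1.0 kg, slides on the bench with a few newtons; origin at the centre of its underside. It starts with 45 to 75 mm to go to the back rail and 95 to 175 mm to go to the side rail, turned up to 0.3 rad from square to the stop
- station: aluminium corner stop fixed to the bench, two rails 35 mm tall. Origin on the bench at their inner corner. Long back rail, on the side away from the robot: inner face is the plane x = 0 from y = 0 to -310 mm, 12 mm thick towards +x. Short side rail, at the robot's left: inner face is the plane y = 0 from x = 0 to -110 mm, 16 mm thick towards +y. The mould belongs in x < 0, y < 0
- seat (a point): point on the bench in the corner stop's frame at x = -55, y = -85 mm: where the centre of the mould's underside lies when it is fully home, its own axes parallel to the stop's
- post (a point): point on the bench under the axis of the keeper bar's upright post, at x = 0, y = +31 mm of the corner stop's frame; the post is 26 mm across and 77 mm tall
- keeper (a joint): angle (rad) of the yellow keeper bar about the post. 0: parked, pointing along the stop's -x just outside the side rail; grows anticlockwise seen from above, over the pocket, to an end stop at 0.9. Starts at 0 to 0.15 and stays where left; about 1 N at the knob moves it. Bar 18 mm wide, reaches 140 mm from the axis, 78 to 90 mm above the bench, so it clears the lid by 8 mm
- keeper_knob (a point): point on the axis of the red upright knob on the keeper bar, 125 mm from the post's axis and 108 mm above the bench; the knob is 20 mm across, from 90 to 126 mm above the bench
- spare_mould: the other mould: same steel box 110 x 170 x 70 mm but with an ORANGE lid; stays where it is
- cup: small open steel cup, 58 mm across, 60 mm tall, standing near the front of the corner stop; origin centre of underside
- spice_jar: amber jar with red cap, 54 mm across, 85 mm tall, standing behind the back rail; origin centre of underside
- salt_jar: clear jar with white cap, 60 mm across, 100 mm tall; origin centre of underside
- bowl: white bowl, 110 mm across, 45 mm tall; origin centre of underside
- mug: blue mug, 76 mm across, 85 mm tall, handle sticks out to its own +y; origin centre of underside
- palette_knife: palette knife lying flat, about 260 mm long along its own x, at the right of the work; origin under its middle
Mind the look-alikes: they are no part of the job. Leave any purple look-alike of the mould alone.

How it is judged:
By the outcome, as a careful person would: the job done as asked, in the order asked, and still so for the second after the job is handed in, with the robot touching nothing.
It also fails if it takes over 58 s, if anything falls off the work surface, if the arm or the gripper's body presses on something with over 40 N, if the wrist force passes 120 N, or if a joint passes its speed limit or range.

## Working session

There is one attempt and no reset: what is moved stays moved. The work goes in short steps, Python scripts to look and compute and a tool call to move; the robot and the scene stay as the last step left them, time stands still between calls to the robot, and variables do not carry over. Pictures are saved under pics/ and viewed, on a budget of 10 in all, crops included, one or two more only if the job needs it, and the job is handed in when it is done.

Besides the shell and the picture viewer there is one more tool, called as a command line: name --pt "numbers of a row" for each row, then --argument value for the rest. drive_tool: Moves the arm, as the interface text tells. Its arguments: {"type":"object","properties":{"deltas":{"type":"array"},"squeeze":{"type":"number"}},"required":["deltas"]}

```bash
mkdir -p pics
python3 - <<'E'
from bench import *
import cv2,numpy as np
s=read_state();print({k:np.round(v,4) for k,v in s.items()})
for c in("scene","top"):
    p,d=camera(c);cv2.imwrite(f"pics/{c}0.png",cv2.cvtColor(p,cv2.COLOR_RGB2BGR));np.save(f"{c}d.npy",d);np.save(f"{c}p.npy",p)
    P=camera_params(c);print(c,np.round(P["K"],1).tolist(),np.round(P["R"],3).tolist(),np.round(P["t"],3))
    for l in("mould","station","keeper_knob","post","seat","cup"):
        for r in tip_of(l,c)[:4]:print(l,round(r["score"],2),np.round(np.array(r["location"])*[560,420],1))
E
```

```text
{'time': np.float64(0.0), 'joint_positions': array([-1.3026,  0.3329, -0.0647,  1.461 ,  0.0216,  1.3499, -0.0885]), 'joint_vel': array([-0.0005, -0.0005,  0.0018,  0.0006, -0.0014, -0.0011,  0.0012]), 'joint_torque': array([ 0.00000e+00, -6.23269e+01,  2.43000e-02, -3.89875e+01,
       -6.14000e-02,  4.01000e-02,  1.00000e-04]), 'ee_pos': array([0.1791, 0.5984, 0.2357]), 'eef_rot': array([ 1.449e-01,  9.894e-01, -7.000e-04, -1.000e-04]), 'ft_force': array([1.4622, 0.264 , 0.3695]), 'torque': array([ 0.0098,  0.0139, -0.0355]), 'width': np.float64(0.0868)}
scene [[404.1, 0.0, 276.7], [0.0, 404.1, 209.4], [0.0, 0.0, 1.0]] [[-0.154, 0.988, 0.008], [0.828, 0.134, -0.544], [-0.539, -0.078, -0.839]] [ 0.113 -0.419  1.509]
mould 0.97 [156.4 261.6]
mould 0.89 [274.3 229.3]
mould 0.63 [263.  164.2]
mould 0.6 [348.7 166.6]
station 0.62 [356.  280.5]
keeper_knob 0.73 [364.4 221.2]
post 0.58 [362.3 281.2]
cup 0.75 [353.6 217.3]
top [[423.5, 0.0, 282.2], [0.0, 423.5, 209.4], [0.0, 0.0, 1.0]] [[-0.013, -1.0, -0.01], [-0.993, 0.014, -0.119], [0.119, 0.008, -0.993]] [-0.017  0.573  1.437]
mould 0.81 [372.4 164. ]
mould 0.78 [284.5 206.5]
mould 0.75 [305.  280.8]
mould 0.73 [218.6 286. ]
keeper_knob 0.63 [209.1 203. ]
post 0.7 [272.5 153.6]
post 0.63 [204.4 175.8]
post 0.47 [210.3 203.9]
post 0.38 [145.9 273.7]
seat 0.63 [206.3 206.8]
cup 0.79 [215.6 229.1]
```

View pics/top0.png

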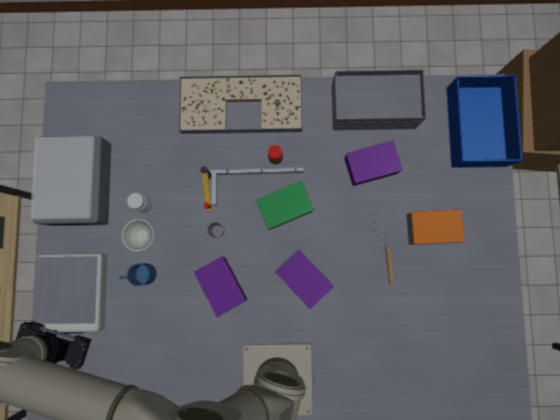

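View pics/scene0.png

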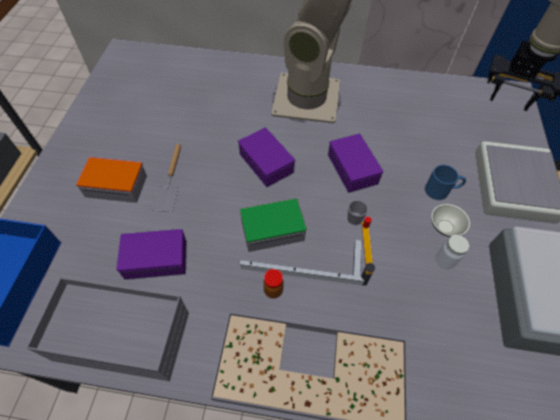

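Top view: the green lid is at (285,205), purple look-alikes at (374,163), (220,286) and (304,279), and the orange spare at (437,227). Only the one at (285,205) is green and lies in front of the stop, whose corner is at about (212,172). The knob is at (208,207), the cup at (217,231) and the spice jar at (276,154). Next I measure from both views and enlarge the crop.

```bash
cat > h.py <<'E'
from bench import *
import cv2,numpy as np
def cloud(c,d):
    P=camera_params(c);v,u=np.mgrid[:420,:560]
    r=np.stack([u,v,np.ones_like(u)],-1)@np.linalg.inv(P["K"]).T
    return (r*d[...,None]-P["t"])@P["R"]
def onplane(c,uv,z):
    P=camera_params(c);C=-P["R"].T@P["t"]
    r=(np.c_[uv,np.ones(len(uv))]@np.linalg.inv(P["K"]).T)@P["R"]
    return C+r*((z-C[2])/r[:,2])[:,None]
def lid(c,p,z=.07):
    h=cv2.cvtColor(p,cv2.COLOR_RGB2HSV);m=cv2.inRange(h,(45,120,60),(80,255,255))
    n,l,s,_=cv2.connectedComponentsWithStats(m);k=1+s[1:,4].argmax();m=(l==k).astype(np.uint8)
    ct=max(cv2.findContours(m,0,cv2.CHAIN_APPROX_NONE)[0],key=len)[:,0].astype(float)
    X=onplane(c,ct,z)[:,:2]
    (x,y),(w,hh),a=cv2.minAreaRect((X*1000).astype(np.float32))
    if w>hh:a-=90   # a: direction of short (mould x) axis
    return np.array([x,y]),(w,hh),(a+90)%180-90,m
E
cat > a.py <<'E'
from h import *
for c in("scene","top"):
    p=np.load(f"{c}p.npy");d=np.load(f"{c}d.npy");X=cloud(c,d)
    o,wh,a,m=lid(c,p);print(c,"lid",o.round(1),np.round(wh,1),round(a,2),"z",np.median(X[m>0][:,2]).round(4))
    b=(X[...,0]>.2)&(abs(X[...,1])<.6)&(X[...,0]<.8);print(" bench z",np.median(X[b][:,2]).round(4))
    h=cv2.cvtColor(p,cv2.COLOR_RGB2HSV)
    r=(cv2.inRange(h,(0,180,120),(8,255,255))>0)
    n,l,s,ce=cv2.connectedComponentsWithStats(r.astype(np.uint8))
    for i in range(1,n):
        if s[i,4]>15:
            q=X[l==i];print(" red",ce[i].round(1),s[i,4],np.median(q,0).round(4),q[:,2].max().round(3), onplane(c,ce[i:i+1],.126).round(4)[0,:2])
    y=cv2.inRange(h,(18,150,120),(35,255,255))>0
    n,l,s,ce=cv2.connectedComponentsWithStats(y.astype(np.uint8))
    i=1+s[1:,4].argmax();vu=np.argwhere(l==i)[:,::-1].astype(float);q=onplane(c,vu,.09);f=cv2.fitLine(q[:,:2].astype(np.float32),2,0,.01,.01).ravel();print(" bar",ce[i].round(1),s[i,4],f.round(4),np.degrees(np.arctan2(f[1],f[0])).round(2),np.median(X[l==i],0).round(4))
    # rails
    z=X[...,2];g=(z>.028)&(z<.042)&(X[...,0]>.45)&(X[...,0]<.75)&(X[...,1]>-.15)&(X[...,1]<.25)
    n,l,s,ce=cv2.connectedComponentsWithStats(g.astype(np.uint8))
    for i in range(1,n):
        if s[i,4]>60:
            q=X[l==i];print(" mid",ce[i].round(1),s[i].tolist(),q.min(0).round(3),q.max(0).round(3))
    for l_ in("cup","spice_jar"):
        for t in tip_of(l_,c)[:1]:print(l_,onplane(c,np.array([t["location"]])*[560,420],0)[0].round(3))
p=np.load("topp.npy")[130:250,180:340];cv2.imwrite("pics/crop1.png",cv2.cvtColor(cv2.resize(p,None,fx=5,fy=5,interpolation=cv2.INTER_CUBIC),cv2.COLOR_RGB2BGR))
E
python3 a.py
```

```text
scene lid [591.2 -34.7] [109.4 167. ] 22.0 z 0.069
 bench z 0.0002
 red [367.4 219.6] 27 [0.5852 0.2192 0.1244] 0.128 [0.5861 0.2197]
 red [273.  277.8] 236 [ 0.7712 -0.0036  0.0839] 0.088 [ 7.89e-01 -7.00e-04]
 bar [366.9 245.5] 221 [0.9931 0.1169 0.6434 0.2272] 6.71 [0.6439 0.2275 0.0888]
 mid [275.3 241.1] [247, 235, 58, 13, 127] [ 0.609 -0.094  0.028] [0.67  0.059 0.042]
 mid [317.6 267.1] [240, 240, 130, 43, 802] [ 0.597 -0.104  0.028] [0.723 0.245 0.042]
cup [0.503 0.2   0.   ]
spice_jar [ 0.766 -0.005  0.   ]
top lid [585.1 -33.6] [108.5 165.9] 22.04 z 0.0706
 bench z 0.0022
 red [274.6 151.7] 125 [ 0.7648 -0.0036  0.085 ] 0.092 [ 0.7548 -0.0036]
 bar [206.1 187.6] 129 [0.992  0.1264 0.6442 0.2296] 7.26 [0.6454 0.2296 0.0905]
 mid [243.4 176.2] [208, 168, 96, 37, 493] [ 0.595 -0.1    0.028] [0.72  0.235 0.042]
cup [0.51  0.212 0.   ]
spice_jar [ 0.594 -0.03   0.   ]
```

View pics/crop1.png

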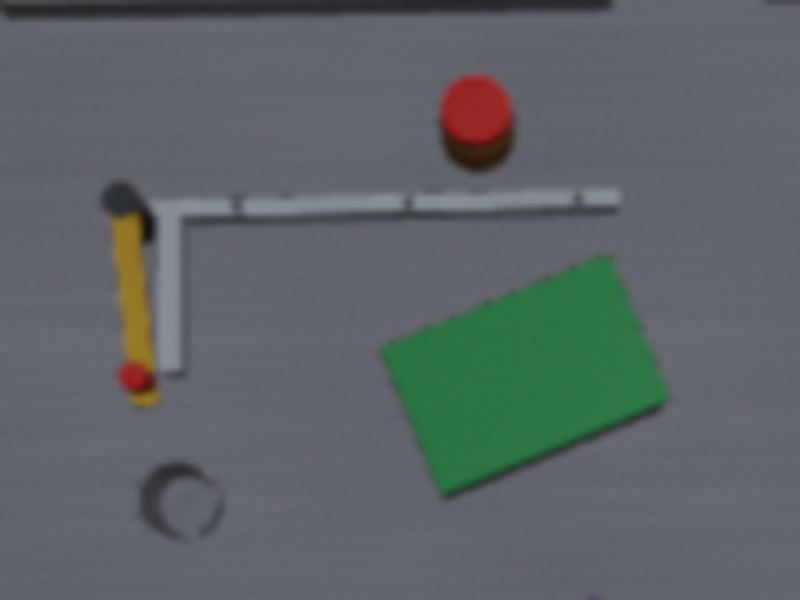

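The crop confirms the green lid, which is in front of the stop, with its long side tilted up to the right. Now I fit the rails and check clearances.

```bash
cat > b.py <<'E'
from h import *
def rails(c,p):
    h=cv2.cvtColor(p,cv2.COLOR_RGB2HSV).astype(int);v,u=np.mgrid[:420,:560]
    W=onplane(c,np.c_[u.ravel(),v.ravel()],.035).reshape(420,560,3)
    g=(h[...,2]>140)&(h[...,1]<60)&(W[...,0]>.57)&(W[...,0]<.74)&(W[...,1]>-.13)&(W[...,1]<.23)
    q=W[g][:,:2];a=np.radians(2)
    o=np.array([.7,.2])
    for _ in range(20):
        R=np.array([[np.cos(a),-np.sin(a)],[np.sin(a),np.cos(a)]]);s=(q-o)@R
        b=(abs(s[:,0]-.006)<.012)&(s[:,1]<-.01)&(s[:,1]>-.32)
        e=(abs(s[:,1]-.008)<.014)&(s[:,0]<-.01)&(s[:,0]>-.12)
        if _<8:
            b=(abs(s[:,0]-.006)<.03)&(s[:,1]<-.03);e=(abs(s[:,1]-.008)<.03)&(s[:,0]<-.03)
        k=np.polyfit(s[b][:,1],s[b][:,0],1)
        a-=k[0];o=o+R@np.array([np.median(s[b][:,0])-.006 if 1 else 0,np.median(s[e][:,1])-.008])
    return o,a,b.sum(),e.sum(),s[b][:,1].min(),s[e][:,0].min(),np.ptp(np.percentile(s[b][:,0],[3,97]))
if __name__=="__main__":
  for c in("scene","top"):
    p=np.load(f"{c}p.npy");r=rails(c,p);print(c,[np.round(x,4) for x in r],"yaw deg",np.degrees(r[1]).round(2))
    o,a=r[:2];R=np.array([[np.cos(a),-np.sin(a)],[np.sin(a),np.cos(a)]])
    C,wh,an,m=lid(c,p);rel=(C-o*1000)@R
    print(" mould in station",rel.round(1),"yaw",round(an-np.degrees(a),2))
    t=np.radians(an)-a;B=np.array([[55,85],[55,-85],[-55,-85],[-55,85]])
    print(" corners",(rel+B@np.array([[np.cos(t),np.sin(t)],[-np.sin(t),np.cos(t)]])).round(0).tolist())
    h=cv2.cvtColor(p,cv2.COLOR_RGB2HSV);m=cv2.inRange(h,(125,100,40),(150,255,255))
    for ct in cv2.findContours(m,0,1)[0]:
        if len(ct)>3 and cv2.contourArea(ct)>400:
            X=(onplane(c,ct[:,0].astype(float),.07)[:,:2]-o)@R*1000;print(" purple",cv2.boxPoints(cv2.minAreaRect(X.astype(np.float32))).round(0).tolist())
    cu=outline_of("cup",c)
    if cu:
        X=cloud(c,np.load(f"{c}d.npy"))[cu[0]["pixels"]];X=X[(X[:,2]>.045)];print(" cup",((X[:,:2]-o)@R*1000).min(0).round(),((X[:,:2]-o)@R*1000).max(0).round())
E
python3 b.py
```

```text
scene [array([0.707 , 0.2054]), np.float64(0.0135), np.int64(449), np.int64(197), np.float64(-0.3092), np.float64(-0.1104), np.float64(0.0122)] yaw deg 0.77
 mould in station [-119.  -238.5] yaw 21.22
 corners [[-99.0, -139.0], [-37.0, -298.0], [-140.0, -338.0], [-201.0, -179.0]]
 purple [[-55.0, -471.0], [-13.0, -643.0], [118.0, -610.0], [76.0, -438.0]]
 purple [[-487.0, -6.0], [-426.0, -124.0], [-245.0, -32.0], [-306.0, 87.0]]
 purple [[-469.0, -313.0], [-381.0, -410.0], [-230.0, -273.0], [-318.0, -176.0]]
 cup [-229. -150.] [469.  27.]
top [array([0.7066, 0.2085]), np.float64(0.0114), np.int64(120), np.int64(81), np.float64(-0.3053), np.float64(-0.1042), np.float64(0.0056)] yaw deg 0.65
 mould in station [-124.2 -240.6] yaw 21.39
 corners [[-104.0, -141.0], [-42.0, -300.0], [-144.0, -340.0], [-206.0, -182.0]]
 purple [[-490.0, -8.0], [-438.0, -108.0], [-290.0, -31.0], [-342.0, 69.0]]
 purple [[-470.0, -315.0], [-398.0, -395.0], [-275.0, -283.0], [-348.0, -203.0]]
 purple [[-62.0, -474.0], [-19.0, -646.0], [90.0, -619.0], [47.0, -447.0]]
 cup [-312. -242.] [-176.   25.]
```

```bash
cat > go.py <<'E'
# go.py x y z yaw_of_tool_y(deg, station) [mm] : tool-frame delta from measured pose
import sys;from h import *
from scipy.spatial.transform import Rotation as Ro
O=np.array([.7068,.207]);A=.0125
def st():
    s=read_state();R=Ro.from_quat(s["eef_rot"]);c,n=np.cos(A),np.sin(A)
    xy=(s["ee_pos"][:2]-O)@np.array([[c,-n],[n,c]])*1000
    y=R.apply([0,1,0]);print("t",round(float(s["time"]),2),"station xy",xy.round(1),"z",round(s["ee_pos"][2]*1000,1),"yaw",round(np.degrees(np.arctan2(y[1],y[0])-A),2),"F",s["ft_force"].round(1),"w",round(float(s["width"]),3),"q",s["joint_positions"].round(2));return s,R
if __name__=="__main__":
    s,R=st()
    v=list(map(float,sys.argv[1:]))
    for i in range(0,len(v),4):
        x,y,z,w=v[i:i+4];c,n=np.cos(A),np.sin(A)
        T=np.r_[O+np.array([[c,-n],[n,c]])@[x/1000,y/1000],z/1000]
        f=np.radians(w)+A;M=np.array([[np.sin(f),np.cos(f),0],[-np.cos(f),np.sin(f),0],[0,0,-1]]).T
        M=np.c_[[np.sin(f),-np.cos(f),0],[np.cos(f),np.sin(f),0],[0,0,-1]]
        # right-handed: x = y cross z
        M[:,0]=np.cross(M[:,1],M[:,2])
        print(v[i:i+4],"turn",np.degrees((R.inv()*Ro.from_matrix(M)).as_rotvec()).round(1),"shift",R.inv().apply(T-s["ee_pos"]).round(4))
E
python3 go.py -110 -375 200 0
```

```text
t 1.0 station xy [-522.7  398.4] z 236.6 yaw 72.63 F [ 0.7  0.2 -0.5] w 0.087 q [-1.3   0.33 -0.06  1.46  0.02  1.35 -0.09]
[-110.0, -375.0, 200.0, 0.0] turn [ 0.  -0.  72.6] shift [-0.6248 -0.6148  0.0365]
```

drive_tool --pt "0 0 72.6 -0.625 -0.615 0.036 -0.5" --pt "0 0 72.6 -0.625 -0.615 0.036 -0.5" --pt "0 0 72.6 -0.625 -0.615 0.036 -0.5" --pt "0 0 72.6 -0.625 -0.615 0.036 -0.5" --pt "0 0 72.6 -0.625 -0.615 0.036 -0.5" --pt "0 0 72.6 -0.625 -0.615 0.036 -0.5" --pt "0 0 72.6 -0.625 -0.615 0.036 -0.5" --pt "0 0 72.6 -0.625 -0.615 0.036 -0.5" --pt "0 0 72.6 -0.625 -0.615 0.036 -0.5" --pt "0 0 72.6 -0.625 -0.615 0.036 -0.5" --pt "0 0 72.6 -0.625 -0.615 0.036 -0.5" --pt "0 0 72.6 -0.625 -0.615 0.036 -0.5"

```text
time: 2.2
ee_pos: [0.4687, 0.0715, 0.2123]
eef_rot: [0.702, 0.712, 0.001, 0.0]
ft_force: [1.5, 0.4, 0.8]
width: 0.0651
```

```bash
python3 go.py -110 -380 200 0 -110 -380 52 0
```

```text
t 2.2 station xy [-239.8 -132.5] z 212.3 yaw 0.03 F [1.5 0.4 0.8] w 0.065 q [-0.76 -0.01  0.51  1.9   0.    1.24 -0.23]
[-110.0, -380.0, 200.0, 0.0] turn [ 0.1 -0.   0. ] shift [-0.2476  0.1297  0.0122]
[-110.0, -380.0, 52.0, 0.0] turn [ 0.1 -0.   0. ] shift [-0.2477  0.1295  0.1602]
```

drive_tool --pt "0 0 0 -0.248 0.13 0.012 -0.5" --pt "0 0 0 -0.248 0.13 0.012 -0.5" --pt "0 0 0 -0.248 0.13 0.012 -0.5" --pt "0 0 0 -0.248 0.13 0.012 -0.5" --pt "0 0 0 -0.248 0.13 0.012 -0.5" --pt "0 0 0 -0.248 0.13 0.012 -0.5" --pt "0 0 0 -0.248 0.13 0.05 -0.5" --pt "0 0 0 -0.248 0.13 0.09 -0.5" --pt "0 0 0 -0.248 0.13 0.13 -0.5" --pt "0 0 0 -0.248 0.13 0.16 -0.5" --pt "0 0 0 -0.248 0.13 0.16 -0.5"

```text
time: 3.3
ee_pos: [0.5986, -0.1719, 0.0479]
eef_rot: [0.702, 0.712, -0.002, -0.003]
ft_force: [-0.6, -0.2, -0.7]
width: 0.0656
```

```bash
python3 go.py -110 -350 52 0 -110 -225 52 0
```

```text
t 3.3 station xy [-113.  -377.5] z 47.9 yaw 0.04 F [-0.6 -0.2 -0.7] w 0.066 q [-0.28  0.57  0.63  1.68 -0.38  1.02  0.5 ]
[-110.0, -350.0, 52.0, 0.0] turn [-0.4 -0.1  0. ] shift [ 0.0275  0.0029 -0.0041]
[-110.0, -225.0, 52.0, 0.0] turn [-0.4 -0.1  0. ] shift [ 0.1525  0.003  -0.004 ]
```

drive_tool --pt "0 0 0 0.01 0.002 -0.003 -0.5" --pt "0 0 0 0.02 0.002 -0.003 -0.5" --pt "0 0 0 0.03 0.002 -0.003 -0.5" --pt "0 0 0 0.04 0.002 -0.003 -0.5" --pt "0 0 0 0.05 0.002 -0.003 -0.5" --pt "0 0 0 0.06 0.002 -0.003 -0.5" --pt "0 0 0 0.07 0.002 -0.003 -0.5" --pt "0 0 0 0.08 0.002 -0.003 -0.5" --pt "0 0 0 0.09 0.002 -0.003 -0.5" --pt "0 0 0 0.1 0.002 -0.003 -0.5" --pt "0 0 0 0.108 0.002 -0.003 -0.5" --pt "0 0 0 0.112 0.002 -0.003 -0.5"

```text
time: 4.5
ee_pos: [0.6022, -0.061, 0.0564]
eef_rot: [0.702, 0.712, 0.0, 0.001]
ft_force: [-1.6, -7.8, 6.5]
width: 0.0655
```

```bash
cat > look.py <<'E'
import sys;from h import *;from b import rails;from go import st
st();n=sys.argv[1]
for c,oa in(("scene",((.707,.2054),.0135)),("top",((.7066,.2085),.0114))):
    p,d=camera(c);o,a=np.array(oa[0]),oa[1];R=np.array([[np.cos(a),-np.sin(a)],[np.sin(a),np.cos(a)]])
    C,wh,an,m=lid(c,p);rel=(C-o*1000)@R
    print(c,"mould",rel.round(1),np.round(wh,1),"yaw",round(an-np.degrees(a),2))
    if n!="-":cv2.imwrite(f"pics/{c}_{n}.png",cv2.cvtColor(cv2.resize(p[90:330,120:440],None,fx=2.5,fy=2.5,interpolation=cv2.INTER_CUBIC),cv2.COLOR_RGB2BGR))
E
python3 look.py 1
```

```text
t 4.5 station xy [-107.9 -266.6] z 56.4 yaw 0.05 F [-1.6 -7.8  6.5] w 0.065 q [-0.47  0.51  0.63  1.73 -0.35  1.01  0.3 ]
scene mould [-101.6 -163.1] [109.6 164.1] yaw 9.69
top mould [-110.2 -144.7] [108.5 123.1] yaw 9.9
```

View pics/scene_1.png

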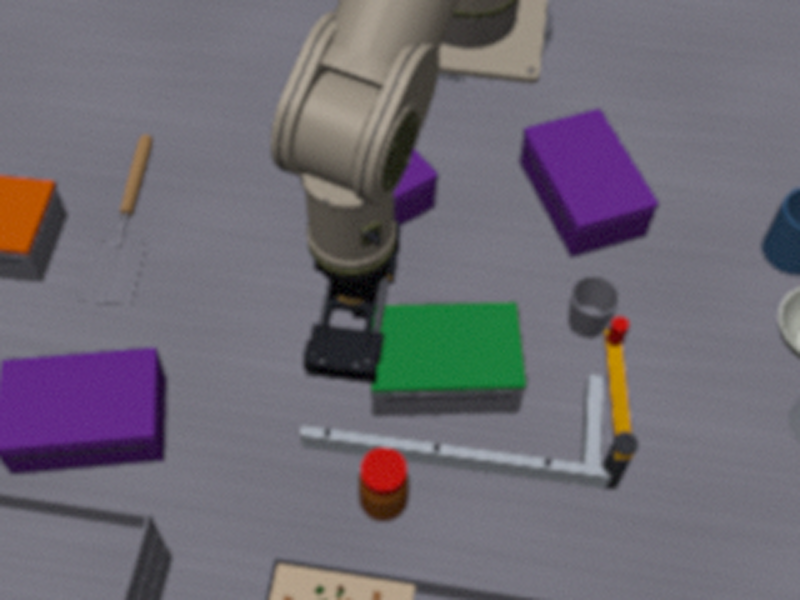

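drive_tool --pt "0 0 0 -0.02 0 0 -0.5" --pt "0 0 0 -0.03 0 -0.02 -0.5" --pt "0 0 0 -0.03 0 -0.06 -0.5" --pt "0 0 0 -0.03 0 -0.1 -0.5"

```text
time: 5.0
ee_pos: [0.6017, -0.0904, 0.1561]
eef_rot: [0.703, 0.712, -0.0, -0.001]
ft_force: [1.6, 0.7, 0.5]
width: 0.065
```

```bash
python3 go.py -220 -160 150 90
```

```text
t 5.0 station xy [-108.8 -296. ] z 156.1 yaw 0.0 F [1.6 0.7 0.5] w 0.065 q [-0.47  0.41  0.69  1.64 -0.28  1.19  0.3 ]
[-220.0, -160.0, 150.0, 90.0] turn [ -0.   -0.1 -90. ] shift [ 0.136  -0.1111  0.0063]
```

drive_tool --pt "0 0 -90 0.136 -0.111 0 -1" --pt "0 0 -90 0.136 -0.111 0 -1" --pt "0 0 -90 0.136 -0.111 0 -1" --pt "0 0 -90 0.136 -0.111 0 -1" --pt "0 0 -90 0.136 -0.111 0 -1" --pt "0 0 -90 0.136 -0.111 0 -1" --pt "0 0 -90 0.136 -0.111 0 -1" --pt "0 0 -90 0.136 -0.111 0 -1" --pt "0 0 -90 0.136 -0.111 0 -1" --pt "0 0 -90 0.136 -0.111 0 -1" --pt "0 0 -90 0.136 -0.111 0 -1" --pt "0 0 -90 0.136 -0.111 0 -1"

```text
time: 6.2
ee_pos: [0.4894, 0.0444, 0.1554]
eef_rot: [-0.007, 1.0, 0.001, 0.0]
ft_force: [-0.9, -0.1, 0.2]
width: 0.0871
```

```bash
python3 go.py -220 -160 52 90
```

```text
t 6.2 station xy [-219.5 -159.8] z 155.4 yaw 90.11 F [-0.9 -0.1  0.2] w 0.087 q [-0.66  0.1   0.51  1.93 -0.05  1.12  1.45]
[-220.0, -160.0, 52.0, 90.0] turn [0.1 0.  0.1] shift [ 0.0006 -0.0003  0.1034]
```

drive_tool --pt "0 0 0 0 0 0.04 -1" --pt "0 0 0 0 0 0.08 -1" --pt "0 0 0 0 0 0.103 -1" --pt "0 0 0 -0.01 0 0.103 -1" --pt "0 0 0 -0.02 0 0.103 -1" --pt "0 0 0 -0.03 0 0.103 -1" --pt "0 0 0 -0.04 0 0.103 -1" --pt "0 0 0 -0.05 0 0.103 -1" --pt "0 0 0 -0.06 0 0.103 -1" --pt "0 0 0 -0.07 0 0.103 -1" --pt "0 0 0 -0.08 0 0.103 -1" --pt "0 0 0 -0.088 0 0.103 -1"

```text
time: 7.4
ee_pos: [0.5778, 0.0444, 0.0519]
eef_rot: [-0.006, 1.0, -0.0, -0.0]
ft_force: [-8.0, -0.1, 4.4]
width: 0.087
```

```bash
python3 look.py -; python3 go.py -118 -160 52 90
```

```text
t 7.4 station xy [-131.  -160.9] z 51.9 yaw 89.98 F [-8.  -0.1  4.4] w 0.087 q [-0.55  0.44  0.48  1.8  -0.24  0.96  1.61]
scene mould [ -62.7 -172.3] [113.1 165.9] yaw -0.18
top mould [ -46.1 -228.9] [51.4 69.3] yaw 88.49
t 7.5 station xy [-129.9 -161. ] z 52.0 yaw 89.98 F [-1.2  0.3  0.2] w 0.087 q [-0.55  0.44  0.48  1.8  -0.24  0.96  1.61]
[-118.0, -160.0, 52.0, 90.0] turn [-0.   0.1 -0. ] shift [-0.0119  0.001   0.    ]
```

drive_tool --pt "0 0 0 -0.003 0 0 -1" --pt "0 0 0 -0.006 0 0 -1" --pt "0 0 0 -0.009 0 0 -1" --pt "0 0 0 -0.011 0 0 -1" --pt "0 0 0 -0.013 0 0 -1"

```text
time: 8.0
ee_pos: [0.5865, 0.0447, 0.0515]
eef_rot: [-0.006, 1.0, 0.0, -0.005]
ft_force: [-31.0, -0.6, 24.2]
width: 0.0869
```

```bash
python3 look.py -
```

```text
t 8.0 station xy [-122.4 -160.8] z 51.5 yaw 89.98 F [-31.   -0.6  24.2] w 0.087 q [-0.54  0.46  0.47  1.77 -0.25  0.98  1.62]
scene mould [ -53.8 -172.2] [111.9 165.8] yaw -0.29
top mould [ -39.2 -230.8] [48.  69.4] yaw 88.49
```

drive_tool --pt "0 0 0 0.02 0 0 -1" --pt "0 0 0 0.03 0 -0.02 -1" --pt "0 0 0 0.03 0 -0.06 -0.3" --pt "0 0 0 0.03 0 -0.1 -0.3"

```text
time: 8.5
ee_pos: [0.56, 0.0443, 0.153]
eef_rot: [-0.006, 1.0, -0.0, -0.0]
ft_force: [0.8, 0.6, 0.5]
width: 0.0781
```

```bash
python3 go.py -57 -295 150 0
```

```text
t 8.5 station xy [-148.8 -160.8] z 153.0 yaw 90.0 F [0.8 0.6 0.5] w 0.078 q [-0.6   0.27  0.52  1.76 -0.15  1.14  1.54]
[-57.0, -295.0, 150.0, 0.0] turn [-0.  0. 90.] shift [-0.0918 -0.1342  0.003 ]
```

drive_tool --pt "0 0 90 -0.092 -0.134 0 -0.3" --pt "0 0 90 -0.092 -0.134 0 -0.3" --pt "0 0 90 -0.092 -0.134 0 -0.3" --pt "0 0 90 -0.092 -0.134 0 -0.3" --pt "0 0 90 -0.092 -0.134 0 -0.3" --pt "0 0 90 -0.092 -0.134 0 -0.3" --pt "0 0 90 -0.092 -0.134 0 -0.3" --pt "0 0 90 -0.092 -0.134 0 -0.3" --pt "0 0 90 -0.092 -0.134 0 -0.3" --pt "0 0 90 -0.092 -0.134 0 -0.3" --pt "0 0 90 -0.092 -0.134 0 -0.3" --pt "0 0 90 -0.092 -0.134 0 -0.3"

```text
time: 9.7
ee_pos: [0.6544, -0.0882, 0.1519]
eef_rot: [0.703, 0.711, 0.0, 0.0]
ft_force: [-0.3, 0.3, 1.4]
width: 0.0569
```

```bash
python3 go.py -57 -295 53 0; python3 look.py 2
```

```text
t 9.7 station xy [ -56.1 -294.5] z 151.9 yaw -0.03 F [-0.3  0.3  1.4] w 0.057 q [-0.53  0.59  0.86  1.5  -0.46  1.26  0.4 ]
[-57.0, -295.0, 53.0, 0.0] turn [ 0.  0. -0.] shift [-0.0004 -0.001   0.0989]
t 9.7 station xy [ -56.1 -294.5] z 151.9 yaw -0.03 F [-0.3  0.3  1.4] w 0.057 q [-0.53  0.59  0.86  1.5  -0.46  1.26  0.4 ]
scene mould [ -52.3 -172.1] [108.9 165.9] yaw -0.28
top mould [ -59.4 -149.7] [120.  107.3] yaw -1.54
```

View pics/top_2.png

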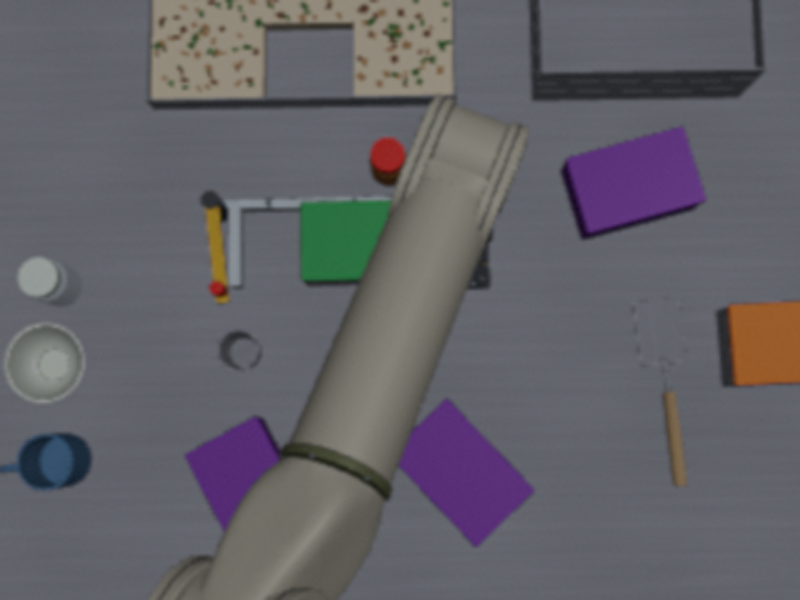

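Top view: the mould, at about (345,240) in the crop, now lies along the back rail with roughly 87 mm left to the side rail. The cup and spice jar have not moved. Next I push it sideways.

drive_tool --pt "0 0 0 0 0 0.04 -0.3" --pt "0 0 0 0 0 0.08 -0.3" --pt "0 0 0 0 0 0.099 -0.3" --pt "0 0 0 0.012 0 0.099 -0.3" --pt "0 0 0 0.024 0 0.099 -0.3" --pt "0 0 0 0.034 0 0.099 -0.3" --pt "0 0 0 0.044 0 0.099 -0.3" --pt "0 0 0 0.054 0 0.099 -0.3" --pt "0 0 0 0.064 0 0.099 -0.3" --pt "0 0 0 0.074 0 0.099 -0.3" --pt "0 0 0 0.084 0 0.099 -0.3" --pt "0 0 0 0.094 0 0.099 -0.3"

```text
time: 11.0
ee_pos: [0.6538, 0.0053, 0.0545]
eef_rot: [0.703, 0.711, 0.0, 0.001]
ft_force: [0.1, -5.7, 4.2]
width: 0.0566
```

```bash
python3 look.py -; python3 go.py -57 -181 53 0
```

```text
t 11.0 station xy [ -55.6 -201. ] z 54.5 yaw -0.02 F [ 0.1 -5.7  4.2] w 0.057 q [-0.64  0.67  0.79  1.6  -0.52  1.09  0.3 ]
scene mould [-52.3 -95.7] [109.1 147.5] yaw -0.16
top mould [-57.4 -59.8] [106.8  75.5] yaw -90.42
t 11.1 station xy [ -55.6 -198.6] z 54.0 yaw 0.14 F [ 0.1 -0.2  0.2] w 0.057 q [-0.64  0.67  0.79  1.6  -0.53  1.09  0.3 ]
[-57.0, -181.0, 53.0, 0.0] turn [ 0.1 -0.   0.1] shift [ 0.0176 -0.0014  0.001 ]
```

drive_tool --pt "0 0 0 0.004 0 0 -0.3" --pt "0 0 0 0.008 0 0 -0.3" --pt "0 0 0 0.012 0 0 -0.3" --pt "0 0 0 0.014 0 0 -0.3" --pt "0 0 0 0.016 0 0 -0.3"

```text
time: 11.6
ee_pos: [0.6531, 0.0202, 0.0538]
eef_rot: [0.703, 0.711, -0.0, 0.001]
ft_force: [-0.1, -6.1, 3.6]
width: 0.0563
```

```bash
python3 look.py -; python3 go.py -57 -181 53 0
```

```text
t 11.6 station xy [ -56.  -186.1] z 53.8 yaw -0.06 F [-0.1 -6.1  3.6] w 0.056 q [-0.67  0.67  0.79  1.6  -0.52  1.09  0.28]
scene mould [-52.4 -80.7] [108.9 145.3] yaw -0.23
top mould [-56.7 -45.8] [ 68.7 107.4] yaw 89.31
t 11.7 station xy [ -55.9 -185.7] z 53.8 yaw -0.03 F [ 0.6 -4.5  3.9] w 0.057 q [-0.67  0.67  0.79  1.6  -0.52  1.09  0.28]
[-57.0, -181.0, 53.0, 0.0] turn [ 0.1  0.1 -0. ] shift [ 0.0047 -0.0011  0.0008]
```

Not on the side rail yet, since the force is still only friction. I push on in small steps.

drive_tool --pt "0 0 0 0.003 0 0 -0.3" --pt "0 0 0 0.005 0 0 -0.3" --pt "0 0 0 0.006 0 0 -0.3"

```text
time: 12.0
ee_pos: [0.6531, 0.0255, 0.0538]
eef_rot: [0.703, 0.711, -0.0, 0.001]
ft_force: [0.1, -9.3, 4.4]
width: 0.0566
```

```bash
python3 go.py -57 -181 53 0
```

```text
t 12.0 station xy [ -56.  -180.8] z 53.8 yaw -0.08 F [ 0.1 -9.3  4.4] w 0.057 q [-0.67  0.68  0.79  1.6  -0.52  1.09  0.27]
[-57.0, -181.0, 53.0, 0.0] turn [ 0.1  0.1 -0.1] shift [-0.0002 -0.001   0.0008]
```

drive_tool --pt "0 0 0 0.002 0 0 -0.3" --pt "0 0 0 0.004 0 0 -0.3" --pt "0 0 0 0.005 0 0 -0.3"

```text
time: 12.3
ee_pos: [0.653, 0.0256, 0.0539]
eef_rot: [0.704, 0.71, -0.002, 0.004]
ft_force: [1.2, -22.5, 2.2]
width: 0.0565
```

```bash
python3 go.py -57 -181 53 0
```

```text
t 12.3 station xy [ -56.  -180.7] z 53.9 yaw -0.25 F [  1.2 -22.5   2.2] w 0.057 q [-0.68  0.68  0.79  1.6  -0.52  1.09  0.26]
[-57.0, -181.0, 53.0, 0.0] turn [ 0.1  0.5 -0.2] shift [-0.0003 -0.001   0.0009]
```

drive_tool --pt "0 0 0 -0.02 0 0 -0.3" --pt "0 0 0 -0.03 0 -0.02 -0.3" --pt "0 0 0 -0.03 0 -0.06 -1" --pt "0 0 0 -0.03 0 -0.1 -1"

```text
time: 12.7
ee_pos: [0.6523, 0.003, 0.1537]
eef_rot: [0.703, 0.711, -0.0, -0.001]
ft_force: [0.5, 0.1, 0.4]
width: 0.0658
```

```bash
python3 go.py -155 -112 150 90
```

```text
t 12.7 station xy [ -57.1 -203.3] z 153.7 yaw -0.01 F [0.5 0.1 0.4] w 0.066 q [-0.68  0.57  0.86  1.52 -0.45  1.25  0.25]
[-155.0, -112.0, 150.0, 90.0] turn [ -0.   -0.1 -90. ] shift [ 0.0913 -0.0979  0.0039]
```

drive_tool --pt "0 0 -90 0.091 -0.098 0 -1" --pt "0 0 -90 0.091 -0.098 0 -1" --pt "0 0 -90 0.091 -0.098 0 -1" --pt "0 0 -90 0.091 -0.098 0 -1" --pt "0 0 -90 0.091 -0.098 0 -1" --pt "0 0 -90 0.091 -0.098 0 -1" --pt "0 0 -90 0.091 -0.098 0 -1" --pt "0 0 -90 0.091 -0.098 0 -1" --pt "0 0 -90 0.091 -0.098 0 -1" --pt "0 0 -90 0.091 -0.098 0 -1" --pt "0 0 -90 0.091 -0.098 0 -1" --pt "0 0 -90 0.091 -0.098 0 -1"

```text
time: 13.9
ee_pos: [0.5536, 0.093, 0.1531]
eef_rot: [-0.007, 1.0, 0.001, -0.0]
ft_force: [-0.6, -0.6, 0.3]
width: 0.087
```

```bash
python3 go.py -155 -112 52 90 -122 -112 52 90; python3 look.py 3
```

```text
t 13.9 station xy [-154.6 -112.1] z 153.1 yaw 90.09 F [-0.6 -0.6  0.3] w 0.087 q [-0.78  0.29  0.63  1.77 -0.18  1.15  1.49]
[-155.0, -112.0, 52.0, 90.0] turn [ 0.1 -0.   0.1] shift [ 0.0004 -0.      0.1011]
[-122.0, -112.0, 52.0, 90.0] turn [ 0.1 -0.   0.1] shift [-3.260e-02 -1.000e-04  1.011e-01]
t 13.9 station xy [-154.6 -112.1] z 153.1 yaw 90.09 F [-0.6 -0.6  0.3] w 0.087 q [-0.78  0.29  0.63  1.77 -0.18  1.15  1.49]
scene mould [-52.1 -85.6] [109.1 164.9] yaw -0.07
top mould [-49.1 -86.8] [165.3  90.1] yaw -1.54
```

View pics/scene_3.png

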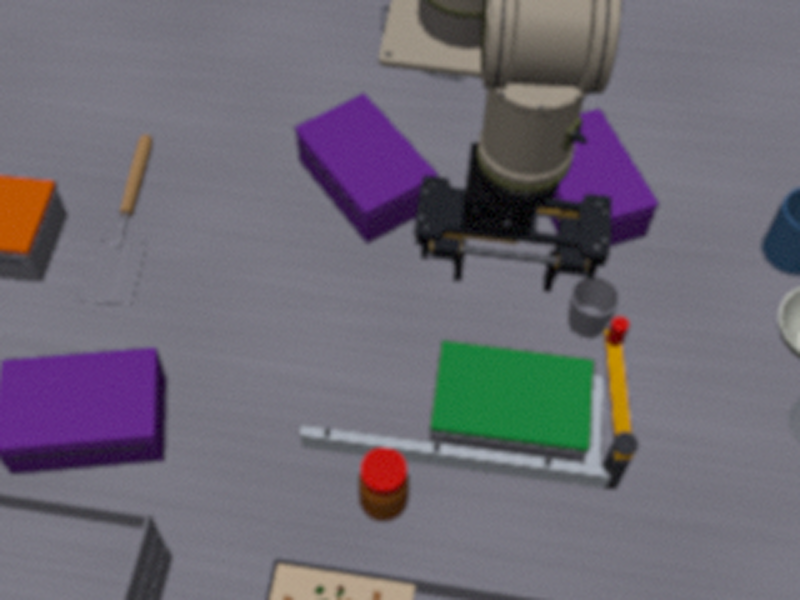

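The mould, at about (515,395), sits in the corner against both rails. I press once more on the front face to confirm it against the back rail.

drive_tool --pt "0 0 0 0 0 0.04 -1" --pt "0 0 0 0 0 0.08 -1" --pt "0 0 0 0 0 0.1 -1" --pt "0 0 0 -0.01 0 0.1 -1" --pt "0 0 0 -0.02 0 0.1 -1" --pt "0 0 0 -0.027 0 0.1 -1" --pt "0 0 0 -0.03 0 0.1 -1" --pt "0 0 0 -0.033 0 0.1 -1" --pt "0 0 0 -0.035 0 0.1 -1" --pt "0 0 0 -0.036 0 0.1 -1"

```text
time: 15.0
ee_pos: [0.5859, 0.093, 0.0531]
eef_rot: [-0.006, 1.0, 0.0, -0.005]
ft_force: [-26.7, -0.5, 21.2]
width: 0.0868
```

```bash
python3 go.py -122 -112 52 90
```

```text
t 15.0 station xy [-122.3 -112.4] z 53.1 yaw 90.0 F [-26.7  -0.5  21.2] w 0.087 q [-0.69  0.49  0.57  1.76 -0.31  1.    1.59]
[-122.0, -112.0, 52.0, 90.0] turn [ 0.1 -0.5 -0. ] shift [-0.0003  0.0004  0.0011]
```

drive_tool --pt "0 0 0 0.02 0 0 -1" --pt "0 0 0 0.03 0 -0.02 -1" --pt "0 0 0 0.03 0 -0.06 1" --pt "0 0 0 0.03 0 -0.1 1" --pt "0 0 0 0.03 0 -0.15 1" --pt "0 0 0 0.03 0 -0.15 1"

```text
time: 15.6
ee_pos: [0.5631, 0.0927, 0.2102]
eef_rot: [-0.006, 1.0, 0.002, 0.005]
ft_force: [-0.0, -0.3, -0.1]
width: 0.0623
```

```bash
python3 go.py -128 65 200 95
python3 - <<'E'
from h import *
o=np.array([.7068,.207]);a=.0125;R=np.array([[np.cos(a),-np.sin(a)],[np.sin(a),np.cos(a)]])
for c in("scene","top"):
    p,d=camera(c);h=cv2.cvtColor(p,cv2.COLOR_RGB2HSV);r=cv2.inRange(h,(0,180,120),(8,255,255))
    n,l,s,ce=cv2.connectedComponentsWithStats(r)
    for i in range(1,n):
        if s[i,4]>4:print(c,ce[i].round(1),s[i,4],((onplane(c,ce[i:i+1],.12)[0,:2]-o)@R*1000).round(1))
E
```

```text
t 15.6 station xy [-145.1 -112.5] z 210.2 yaw 89.97 F [-0.  -0.3 -0.1] w 0.062 q [-0.8   0.25  0.65  1.69 -0.16  1.25  1.47]
[-128.0, 65.0, 200.0, 95.0] turn [ 0.2  0.6 -5. ] shift [-0.0169  0.1774  0.0112]
scene [367.6 219.6] 26 [-124.4   16. ]
scene [273.1 277.8] 238 [  77.1 -209. ]
top [274.7 151.7] 123 [  46.9 -211. ]
```

drive_tool --pt "0 0.6 -5 -0.017 0.177 0 1" --pt "0 0.6 -5 -0.017 0.177 0 1" --pt "0 0.6 -5 -0.017 0.177 0 1" --pt "0 0.6 -5 -0.017 0.177 0 1" --pt "0 0.6 -5 -0.017 0.177 0 1" --pt "0 0.6 -5 -0.017 0.177 0.04 1" --pt "0 0.6 -5 -0.017 0.177 0.08 1" --pt "0 0.6 -5 -0.017 0.177 0.096 1" --pt "0 0.6 -5 -0.017 0.177 0.096 1"

```text
time: 16.6
ee_pos: [0.573, 0.2684, 0.1042]
eef_rot: [-0.05, 0.999, -0.001, -0.008]
ft_force: [0.5, 0.1, 0.5]
width: 0.0006
```

```bash
python3 - <<'E'
import subprocess,numpy as np
a=[]
for t in (.12,.2,.3,.4,.5,.6,.7,.8,.86):
    d=26;a+=[-125*np.cos(t)-d*np.sin(t),31-125*np.sin(t)+d*np.cos(t),114,90+np.degrees(t)]
print(subprocess.run(["python3","go.py"]+[f"{x:.1f}" for x in a],capture_output=True,text=True).stdout)
E
python3 look.py 4
```

```text
t 16.6 station xy [-133.1   63. ] z 104.2 yaw 94.97 F [0.5 0.1 0.5] w 0.001 q [-0.9   0.5   0.52  1.6  -0.27  1.13  1.36]
[-127.2, 41.8, 114.0, 96.9] turn [-0.1 -0.9 -1.9] shift [-0.0039 -0.0217 -0.0098]
[-127.7, 31.6, 114.0, 101.5] turn [-0.1 -0.9 -6.5] shift [-0.0025 -0.0318 -0.0098]
[-127.1, 18.9, 114.0, 107.2] turn [ -0.   -0.9 -12.2] shift [-0.002  -0.0445 -0.0097]
[-125.3, 6.3, 114.0, 112.9] turn [  0.   -0.9 -17.9] shift [-0.0027 -0.0572 -0.0097]
[-122.2, -6.1, 114.0, 118.6] turn [  0.1  -0.9 -23.6] shift [-0.0047 -0.0698 -0.0097]
[-117.8, -18.1, 114.0, 124.4] turn [  0.1  -0.9 -29.4] shift [-0.008  -0.0822 -0.0097]
[-112.4, -29.6, 114.0, 130.1] turn [  0.1  -0.9 -35.1] shift [-0.0124 -0.0941 -0.0098]
[-105.7, -40.6, 114.0, 135.8] turn [  0.2  -0.9 -40.8] shift [-0.0181 -0.1056 -0.0098]
[-101.3, -46.8, 114.0, 139.3] turn [  0.2  -0.9 -44.3] shift [-0.022  -0.1122 -0.0099]

t 16.6 station xy [-133.1   63. ] z 104.2 yaw 94.97 F [0.5 0.1 0.5] w 0.001 q [-0.9   0.5   0.52  1.6  -0.27  1.13  1.36]
scene mould [-52.1 -85.6] [109.1 165.2] yaw 0.08
top mould [-57.7 -86.6] [164.7 107.8] yaw -1.11
```

View pics/scene_4.png

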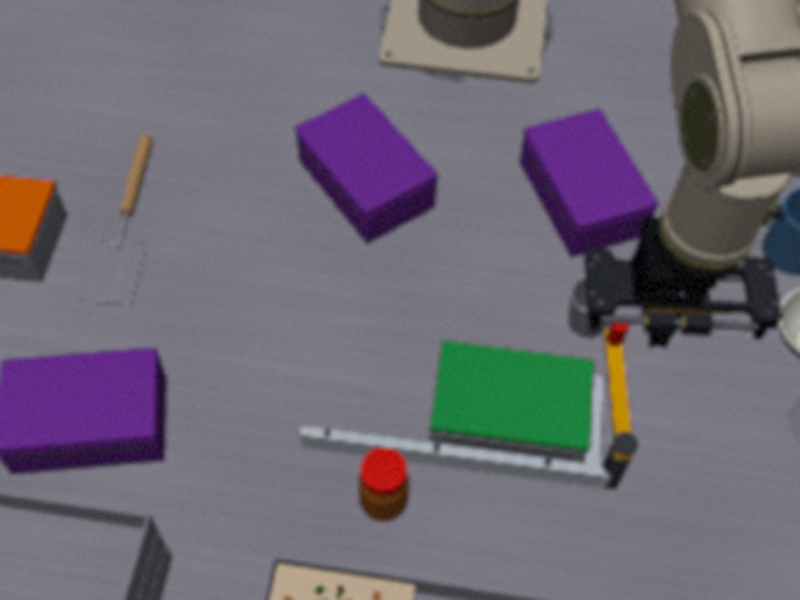

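drive_tool --pt "0 -0.6 0 -0.004 0 -0.01 1" --pt "0 -0.6 -2 -0.004 -0.012 -0.01 1" --pt "0 -0.6 -2 -0.004 -0.022 -0.01 1" --pt "0 -0.6 -6.5 -0.003 -0.032 -0.01 1" --pt "0 -0.6 -12 -0.002 -0.044 -0.01 1" --pt "0 -0.6 -18 -0.003 -0.057 -0.01 1" --pt "0 -0.6 -23.5 -0.005 -0.07 -0.01 1" --pt "0 -0.6 -29.5 -0.008 -0.082 -0.01 1" --pt "0 -0.6 -35 -0.012 -0.094 -0.01 1" --pt "0 -0.6 -35 -0.012 -0.094 -0.01 1"

```text
time: 17.7
ee_pos: [0.5973, 0.1752, 0.1183]
eef_rot: [-0.347, 0.938, 0.001, 0.001]
ft_force: [0.6, -0.4, 0.3]
width: 0.0003
```

```bash
cat > k.py <<'E'
from h import *
o=np.array([.707,.2054]);a=.0135;R=np.array([[np.cos(a),-np.sin(a)],[np.sin(a),np.cos(a)]])
c="scene";p,d=camera(c);h=cv2.cvtColor(p,cv2.COLOR_RGB2HSV)
def blob(m,z):
    n,l,s,ce=cv2.connectedComponentsWithStats(m)
    for i in range(1,n):
        if s[i,4]>7:
            q=(onplane(c,np.argwhere(l==i)[:,::-1].astype(float),z)[:,:2]-o)@R*1000
            f=cv2.fitLine(q.astype(np.float32),2,0,.01,.01).ravel();print(s[i,4],q.mean(0).round(1),"line deg",np.degrees(np.arctan2(f[1],f[0])).round(1),"reach",np.hypot(q[:,0],q[:,1]-31).max().round(0))
print("red");blob(cv2.inRange(h,(0,180,120),(8,255,255)),.12)
print("yellow");blob(cv2.inRange(h,(18,150,120),(35,255,255)),.09)
E
python3 k.py
python3 - <<'E'
import subprocess,numpy as np
a=[]
for t in (.7,.8,.86,.9,.95,1.0):
    d=26;a+=[-125*np.cos(t)-d*np.sin(t),31-125*np.sin(t)+d*np.cos(t),114,90+np.degrees(t)]
print(subprocess.run(["python3","go.py"]+[f"{x:.1f}" for x in a],capture_output=True,text=True).stdout)
E
```

```text
red
236 [  76.7 -207.6] line deg -7.2 reach 272.0
yellow
262 [-50.3 -12.6] line deg 38.2 reach 123.0
t 17.75 station xy [-110.4  -29.2] z 118.0 yaw 129.75 F [-0.2 -0.1  0.2] w 0.001 q [-0.7   0.43  0.44  1.63 -0.21  1.12  2.07]
[-112.4, -29.6, 114.0, 130.1] turn [ 0.1  0.2 -0.4] shift [0.0018 0.0009 0.004 ]
[-105.7, -40.6, 114.0, 135.8] turn [ 0.1  0.2 -6.1] shift [ 0.0037 -0.0118  0.0039]
[-101.3, -46.8, 114.0, 139.3] turn [ 0.1  0.2 -9.6] shift [ 0.0043 -0.0194  0.0039]
[-98.1, -50.8, 114.0, 141.6] turn [  0.1   0.2 -11.9] shift [ 0.0044 -0.0245  0.0039]
[-93.9, -55.6, 114.0, 144.4] turn [  0.1   0.2 -14.7] shift [ 0.0042 -0.0309  0.0039]
[-89.4, -60.1, 114.0, 147.3] turn [  0.1   0.2 -17.6] shift [ 0.0036 -0.0372  0.0039]
```

drive_tool --pt "0 0 -3 0.002 -0.006 0.003 1" --pt "0 0 -6 0.003 -0.012 0.003 1" --pt "0 0 -9 0.004 -0.018 0.003 1" --pt "0 0 -12 0.004 -0.023 0.003 1" --pt "0 0 -12 0.004 -0.026 0.003 1"

```text
time: 18.25
ee_pos: [0.6099, 0.1559, 0.1142]
eef_rot: [-0.443, 0.896, 0.002, 0.001]
ft_force: [-0.4, 1.9, 0.7]
width: 0.0004
```

```bash
python3 k.py;python3 go.py -98 -51 114 141.6
```

```text
red
237 [  76.5 -207.5] line deg -1.5 reach 272.0
yellow
262 [-40.7 -19.8] line deg 47.7 reach 117.0
t 18.3 station xy [-97.3 -50.3] z 114.1 yaw 141.83 F [-1.2  0.   0.2] w 0.0 q [-0.63  0.45  0.41  1.61 -0.2   1.12  2.31]
[-98.0, -51.0, 114.0, 141.6] turn [0.2 0.2 0.2] shift [0.001  0.0002 0.0001]
```

drive_tool --pt "0 0 0 0 -0.002 0 1" --pt "0 0 0 0 -0.004 0 1" --pt "0 0 0 0 -0.006 0 1" --pt "0 0 0 0 -0.007 0 1"

```text
time: 18.7
ee_pos: [0.614, 0.1524, 0.1136]
eef_rot: [-0.444, 0.896, 0.003, -0.001]
ft_force: [-10.1, 4.4, 6.4]
width: 0.0006
```

```bash
python3 k.py;python3 go.py -98 -51 114 141.6
```

```text
red
239 [  76.5 -207.7] line deg -0.4 reach 272.0
yellow
268 [-38.6 -21.3] line deg 50.3 reach 117.0
t 18.75 station xy [-93.5 -53.4] z 113.6 yaw 142.05 F [-9.5  2.2  6.8] w 0.001 q [-0.62  0.46  0.41  1.6  -0.2   1.13  2.32]
[-98.0, -51.0, 114.0, 141.6] turn [0.4 0.1 0.4] shift [ 0.0008  0.005  -0.0004]
```

drive_tool --pt "0 0 0 0 -0.001 0 1" --pt "0 0 0 0 -0.002 0 1" --pt "0 0 0 0 -0.002 0 1"

```text
time: 19.05
ee_pos: [0.6142, 0.1523, 0.1135]
eef_rot: [-0.445, 0.896, 0.004, -0.002]
ft_force: [-16.5, 5.1, 10.1]
width: 0.0009
```

```bash
python3 k.py;python3 go.py -98 -51 114 141.6
```

```text
red
237 [  76.4 -207.6] line deg -5.1 reach 272.0
yellow
267 [-38.7 -21.4] line deg 50.5 reach 117.0
t 19.1 station xy [-93.3 -53.5] z 113.5 yaw 142.1 F [-15.8   5.3  10.1] w 0.0 q [-0.62  0.46  0.41  1.6  -0.2   1.13  2.33]
[-98.0, -51.0, 114.0, 141.6] turn [0.5 0.  0.5] shift [ 0.0009  0.0053 -0.0004]
```

It has stalled at the end stop: the force is rising with no movement. I back off along the tool's +y, lift clear and check.

drive_tool --pt "0 0 0 0 0.01 0 1" --pt "0 0 0 0 0.03 0 1" --pt "0 0 0 0 0.03 -0.04 1" --pt "0 0 0 0 0.03 -0.08 1" --pt "0 0 0 0.04 0.07 -0.1 1" --pt "0 0 0 0.08 0.11 -0.1 1" --pt "0 0 0 0.12 0.15 -0.1 1" --pt "0 0 0 0.12 0.15 -0.1 1" --pt "0 0 0 0.12 0.15 -0.1 1"

```text
time: 20.0
ee_pos: [0.4229, 0.1447, 0.2142]
eef_rot: [-0.444, 0.896, 0.003, 0.001]
ft_force: [0.8, 0.2, 1.0]
width: 0.0005
```

```bash
python3 look.py 5; python3 k.py
```

```text
t 20.0 station xy [-284.6  -58.8] z 214.2 yaw 142.06 F [0.8 0.2 1. ] w 0.001 q [-0.82 -0.07  0.38  1.96  0.02  1.25  2.04]
scene mould [-52.3 -85.7] [108.7 164.8] yaw -0.05
top mould [-57.7 -86.6] [164.7 107.8] yaw -1.11
red
29 [-77.2 -67.4] line deg 5.1 reach 132.0
237 [  76.8 -207.6] line deg 0.1 reach 272.0
yellow
294 [-41.7 -25.6] line deg 51.8 reach 140.0
```

View pics/scene_5.png

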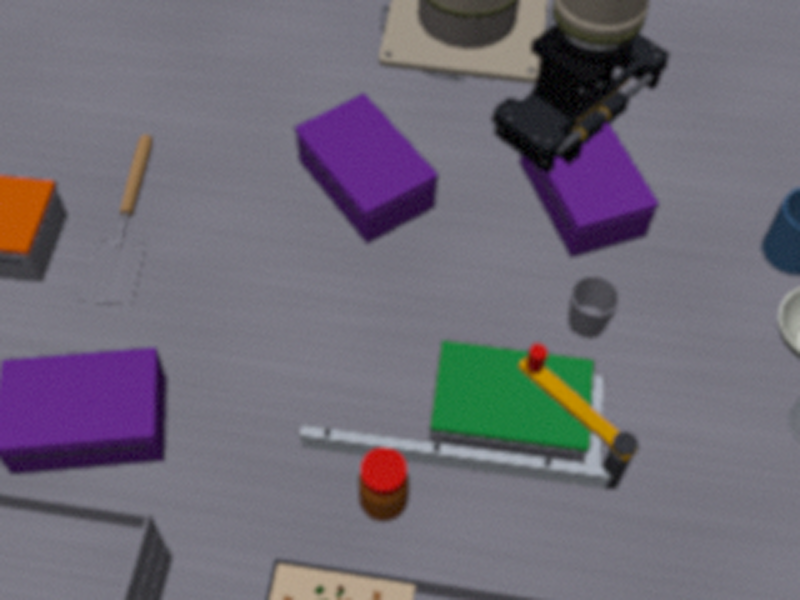

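View pics/top_5.png

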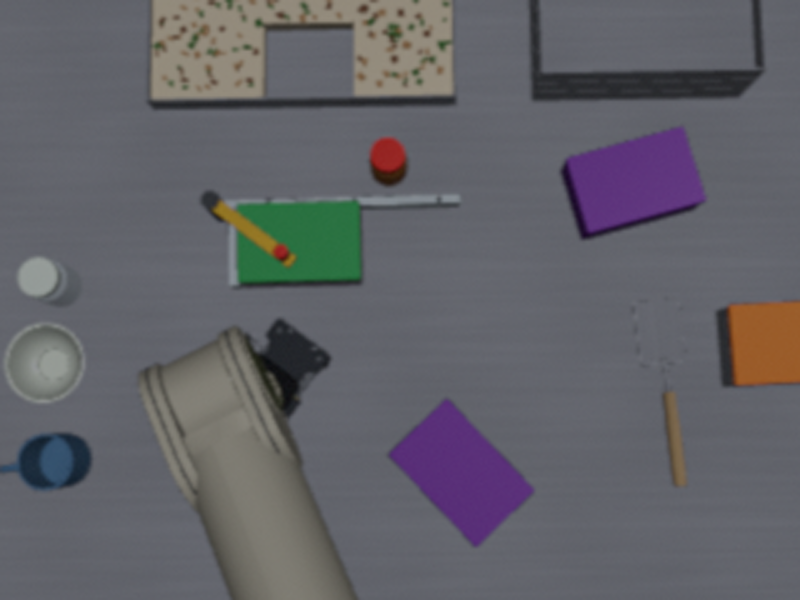

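The mould is seated in the corner, and the keeper lies over the lid at 51.8° (0.904 rad), with the knob at station (-77,-67) against (-78,-67) expected. Nothing else has moved. I hand in.

```bash
python3 -c "
from bench import *
print(close_job())"
```

```text
the job is handed in; nothing more can be done
None
```

The green-lidded mould is seated in the corner stop, the keeper bar is over its lid at the end stop, and the job is handed in at about 20 s of the 58 s allowed. I pushed the mould square, then to the back rail, then to the side rail. I pressed it once more against the back rail and only then swung the keeper by its knob.

**Last checks:**
- **Seating:** the push stalled against the side rail at about 22 N. It stalled against the back rail at 31 N, and again at 27 N at the same place.
- **Camera position of the mould:** the two views put its centre at (-52,-86) and (-58,-87) mm, against the seat at (-55,-85). They disagree by about 5 mm in x, as they did at the start, so the flush fit rests on the stalls.
- **Squareness:** the scene view gives -0.05° from square. The top view gives -1.1°, but it is the coarser one.
- **Keeper:** it stalled at the end stop, and the last picture shows it at 0.90 rad. The mould reads the same before and after the swing.
- **Other things on the bench:** in the final pictures nothing else appears to have moved. In the top view the arm hides the cup and one purple mould, but both show in place in the scene view.

**Disagreement with the text:** the mould's starting turn measured about 21° (0.37 rad), more than the stated 0.3 rad.

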